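# Tip the heat sinks from the sorting scoop into the stock bin

### The job

Pick up the sorting scoop by its handle with the two small finned heat sinks still in it, carry it over the plain, undivided stock bin and tip both heat sinks out through the scoop's open edge into that bin. Then set the empty scoop back down flat on the bench and let go of it.

Things in the scene. Friction and masses are not known exactly. Their poses are not given: they have to be found in the camera images.
- scoop_grip (a point): Handle centre of the loose steel scoop, 40 mm above its underside; x along handle to the open edge (at first roughly away from the robot), z up. Handle: black bar along x, 90 long, 20 wide, 20 high. Tray 100 x 100, 3 thick, 22 mm lips at back and both sides; back lip at x = 45, open edge at x = 145, underside at z = -40. About 0.2 kg. Not the tray with lips all round and no handle.
- bin_floor (a point): Centre of the inner floor of the plain stock bin, 5 mm above the bench: open grey plastic box 160 x 160, 65 mm high, walls and floor 5 mm, no dividers, fixed to the bench. Axes parallel to its walls, z up. Not the bin of the same size and colour with a cross of dividers; either may stand left or right.
- sink_a: One of two dark anodised heat sinks lying loose in the scoop: finned block 26 x 26 x 16 mm, about 25 g. Origin at the centre of its underside, z up. They slide out when the scoop is tipped steeply, open edge down (60 degrees is ample).
- sink_b: The other heat sink in the scoop, just the same. (A third one, in the shallow tray with lips all round, is not part of the job.)
There are look-alikes about, which are no part of the job. What is shaped like the sink_a but red or white is not meant. What is shaped like the part that bears bin_floor but pink is not meant.

How it is judged:
On the way, in this order (a step that is already met when the one before it is completed fails the run):
1. the scoop is lifted clear of the bench with both heat sinks still in it (height (world z) of scoop_grip above 0.08 m and x of sink_a in the frame of scoop_grip between 0.04 and 0.15 m and y of sink_a in the frame of scoop_grip between -0.05 and 0.05 m and z of sink_a in the frame of scoop_grip between -0.045 and 0 m and x of sink_b in the frame of scoop_grip between 0.04 and 0.15 m and y of sink_b in the frame of scoop_grip between -0.05 and 0.05 m and z of sink_b in the frame of scoop_grip between -0.045 and 0 m), for 0.2 s.
2. the scoop is tipped, its open edge down by more than 20 degrees, close to the plain bin (angle between scoop_grip's own x axis and vertical above 1.92 rad and horizontal distance between scoop_grip and bin_floor below 0.25 m), for 0.1 s.
At the end, for the whole second after the job is handed in: Both heat sinks lie inside the plain bin, below its rim, and the scoop stands flat on the bench the right way up (handle centre 30 to 50 mm above the bench, within 10 degrees of level), released (x of sink_a in the frame of bin_floor between -0.075 and 0.075 m and y of sink_a in the frame of bin_floor between -0.075 and 0.075 m and z of sink_a in the frame of bin_floor between -0.01 and 0.05 m and x of sink_b in the frame of bin_floor between -0.075 and 0.075 m and y of sink_b in the frame of bin_floor between -0.075 and 0.075 m and z of sink_b in the frame of bin_floor between -0.01 and 0.05 m and height (world z) of scoop_grip between 0.03 and 0.05 m and angle between scoop_grip's own z axis and vertical below 0.17 rad); the robot touches nothing.
It also fails if it takes over 64 s, if anything falls off the work surface, if the arm or the gripper's body presses on something with over 40 N, if the wrist force passes 120 N, or if a joint passes its speed limit or range.

### The arm

A 6-joint arm with a two-finger parallel gripper is mounted at the origin on the work surface. World frame = base frame: x ahead of the robot, y to its left, z up, the work surface at z = 0. Lengths are in m, angles in rad, forces in N, time in s.
With the tool pointing down it reaches from about 0.35 to 0.975 m from the base axis. Payload 4.9 kg.
Tool frame: the origin (TCP) lies on the centre line of the jaws, within the pads' length; the fingertips stand 14 mm ahead of it and the grasp point (between the pads) lies 5 mm behind it; x points along the fingers, z is the direction in which the jaws open and shut, and the axes are right-handed (so a half turn about x gives the same grasp; the last joint's range is limited). The gripper opens to 85 mm and grips with 20 to 120 N. Pads are 22 mm wide; open, the fingers measure 114 mm over their backs; the gripper's body (76 mm by 85 mm) begins 54 mm behind the grasp point. The pads swing forward as they close: fully open they stand 13 mm farther back than shut.
Start: joints at [1.153, 0.053, 1.613, -0, 1.476, -0.119], TCP at [0.184, 0.597, 0.245] pointing down, gripper open.
Joint ranges: [-3.01, 3.01], [-1.01, 2.22], [0.06, 2.58], [-1.02, 4.17], [0.09, 2.62], [-3.14, 3.14]. Speed limits (rad/s): [2.57, 2.57, 3.14, 3.14, 3.14, 3.14].

### API

Orientations are given as a rotation vector (axis times angle).
In Python, from station import ctrl gives the robot as it stands.
- The arm moves only by the tool move_arm, never from a script. Its argument "increments" is a list that holds one entry, the list of rows, each a list of 4 numbers: the shift along the tool's x, y, z in units of 25 cm (1.0 is 25 cm), then the turn about the tool's x in units of 90 degrees (1.0 is 90 degrees). A call has 1 to 20 rows; each row shifts and turns the commanded pose from where the row before left it, along the tool's axes as they then stand; what a row does not reach is not made up. A row lasts 1/12 s, in which the tool goes at most 41.7 mm and 7.16 degrees, less where a joint would pass 70% of its speed; a pose out of reach is approached as far as the arm can. A call with a number of a shift or a turn outside -1 to 1 is refused whole. A call with a gripper value outside its range is refused whole. "gripper" is the closure, from 0 (fully open) to 1 (shut), set as the call begins (left out, the last holds). The fingers move at their own pace and stop on an object; "squeeze" is the grip in N (left out, the last holds). Time passes only in rows, so rows that do not move let the fingers close. It gives the time, the measured TCP pose, the force and the opening at its end, in the units of the state.
- ctrl.get_obs(): the state, without advancing time (a new reading comes with each control period).
- ctrl.get_image(name): name is "scene" or "top"; returns a dict with "pixels" (400x640x3 uint8, red, green, blue), "depth" (400x640 float32, m along the optical axis (not along the pixel's ray), 0 where there is no reading), "K" (3x3 intrinsics, pixels), "extrinsics" (4x4, takes a point from camera to world coordinates). Camera axes: x right, y up, looking along -z (the intrinsics and any distortion apply to the point x, -y, -z); pixel columns grow to the right and rows downward; lengths in m; the calibration is good to about 2 mm. A picture is of the moment at which its call begins.
- ctrl.finish_job(): hands the job in, once; it reports no verdict.
Trained networks look in the newest picture that a camera, given by its name, has taken for a name from the list of things; names that differ only in an ending like _2 or _b are one class to them, and where a whole thing is asked for, a point or a joint stands for the part that bears it (a point fixed in the world has none). Each returns a list of dicts, best first, with "score" (0 to 1); they miss things now and then, are a little off and sometimes report something else, mostly with a low value. They report only what shows in the picture. A call takes as long as a camera call. They do not tell look-alikes from the thing itself.
- ctrl.trace(camera, target): "region" (400x640 bool, what is visible of it) and "pixel" ([row, column] in pixels, amid what is visible of it).
The state is a dict: "t": time; "q": joint angles; "dq": joint speeds; "effort": joint torques, N m; "tool_pos": TCP position; "tool_rot": TCP orientation; "contact_force": force on the tool from outside, world axes, zero at the start; "wrist_torque": the same for the moment, N m; "opening": finger opening in m.
Only numpy, scipy, OpenCV 4.12 (cv2) and the standard library are available. Lean on these libraries where they do the work, as an engineer would, in place of code of your own. Each camera call takes 0.05 s, during which the arm holds its last target. There are 200 camera calls.

## Working session

There is one attempt and no reset: what is moved stays moved. The work goes in short steps, Python scripts to look and compute and a tool call to move; the robot and the scene stay as the last step left them, time stands still between calls to the robot, and variables do not carry over. Pictures are saved under pics/ and viewed, about 8 in all and at most 12, crops included, and the job is handed in when it is done.

Besides the shell and the picture viewer there is one more tool, called in YAML: its name, and indented under it one key for each argument. move_arm: Moves the arm, as the interface text tells. Shifts and turns lie within -1 to 1; 1 stands for 25 cm of shift or 90 degrees of turn. Its arguments: {"type":"object","properties":{"increments":{"type":"array","items":{"type":"array","items":{"type":"array","items":{"type":"number","minimum":-1,"maximum":1}}}},"gripper":{"type":"number"},"squeeze":{"type":"number"}},"required":["increments"]}

```bash
mkdir -p pics; ls
cat > h.py <<'E'
import numpy as np, cv2
from scipy.spatial.transform import Rotation as R
from station import ctrl
def cloud(im):
    d=im["depth"];K=np.array(im["K"]);E=np.array(im["extrinsics"])
    v,u=np.mgrid[0:d.shape[0],0:d.shape[1]]
    x=(u-K[0,2])/K[0,0]*d;y=(v-K[1,2])/K[1,1]*d
    P=np.stack([x,-y,-d],-1)@E[:3,:3].T+E[:3,3]
    P[d==0]=np.nan
    return P
def save(im,name,crop=None,s=1):
    p=im["pixels"][:,:,::-1]
    if crop: p=p[crop[0]:crop[1],crop[2]:crop[3]]
    cv2.imwrite("pics/"+name,cv2.resize(p,None,fx=s,fy=s,interpolation=cv2.INTER_CUBIC))
E
python3 - <<'E'
from h import *
o=ctrl.get_obs();print({k:np.round(v,3) for k,v in o.items()})
a=[]
for n in("scene","top"):
    im=ctrl.get_image(n);save(im,n+"0.png");P=cloud(im);print(n,np.round(im["extrinsics"],3).tolist(),np.round(im["K"],1).tolist())
    np.savez(n+"0.npz",P=P,px=im["pixels"])
    for t in("scoop_grip","bin_floor","sink_a"):
        for r in ctrl.trace(n,t)[:5]:
            m=r["region"];q=P[m];print(n,t,round(r["score"],2),np.round(r["pixel"]),m.sum(),np.round(np.nanmedian(q,0),3),np.round(np.nanmin(q,0),3),np.round(np.nanmax(q,0),3))
E
```

```text
pics
{'t': np.float64(0.0), 'q': array([ 1.153,  0.053,  1.614,  0.   ,  1.476, -0.119]), 'dq': array([ 0.   , -0.001,  0.001,  0.001,  0.001,  0.   ]), 'effort': array([-2.0000e-03, -3.9368e+01, -3.7018e+01, -0.0000e+00,  7.0000e-03,
       -0.0000e+00]), 'tool_pos': array([0.184, 0.597, 0.244]), 'tool_rot': array([-0.987,  1.338,  0.986]), 'contact_force': array([-0.822, -0.414,  0.055]), 'wrist_torque': array([ 0.063, -0.003, -0.005]), 'opening': np.float64(0.085)}
scene [[-0.684, -0.443, 0.58, 1.003], [0.73, -0.427, 0.534, 0.492], [0.011, 0.788, 0.616, 0.641], [0.0, 0.0, 0.0, 1.0]] [[402.6, 0.0, 313.2], [0.0, 402.6, 194.1], [0.0, 0.0, 1.0]]
scene scoop_grip 0.66 [257. 320.] 2368 [0.563 0.114 0.005] [ 0.406  0.035 -0.004] [0.644 0.162 0.052]
scene bin_floor 0.73 [281. 461.] 7499 [0.409 0.357 0.019] [ 0.338  0.251 -0.005] [0.508 0.44  0.068]
scene bin_floor 0.64 [219. 510.] 5244 [0.162 0.357 0.029] [ 0.095  0.267 -0.001] [0.271 0.44  0.067]
scene sink_a 0.75 [273. 315.] 200 [0.604 0.129 0.016] [ 0.584  0.105 -0.001] [0.617 0.148 0.021]
scene sink_a 0.69 [314. 290.] 244 [0.701 0.159
[... 290 characters left out ...]
.9, 199.8], [0.0, 0.0, 1.0]]
top scoop_grip 0.7 [149. 272.] 1897 [0.573 0.112 0.004] [ 0.448  0.048 -0.007] [0.65  0.163 0.055]
top scoop_grip 0.4 [136. 262.] 130 [0.599 0.128 0.013] [0.583 0.112 0.   ] [0.617 0.145 0.025]
top bin_floor 0.65 [307. 163.] 5184 [0.176 0.363 0.006] [ 0.096  0.266 -0.004] [0.269 0.44  0.071]
top sink_a 0.51 [206. 170.] 4876 [0.423 0.366 0.006] [ 0.337  0.27  -0.005] [0.511 0.463 0.071]
top sink_a 0.49 [137. 285.] 112 [0.601 0.081 0.01 ] [0.588 0.068 0.   ] [0.618 0.093 0.025]
top sink_a 0.47 [148. 271.] 1615 [0.57  0.112 0.004] [ 0.448  0.05  -0.004] [0.643 0.16  0.055]
top sink_a 0.44 [ 97. 252.] 106 [0.698 0.158 0.005] [ 0.683  0.142 -0.003] [0.716 0.173 0.019]
```

View pics/scene0.png

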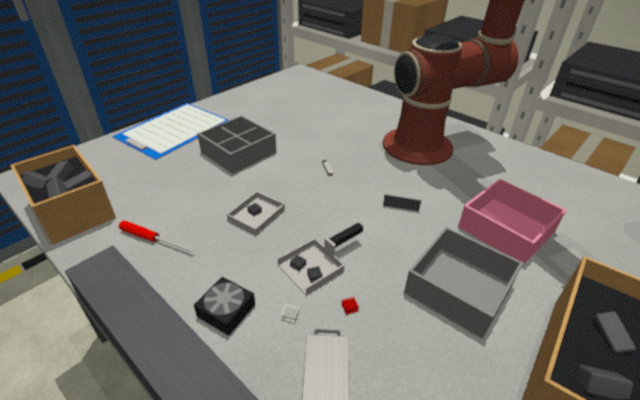

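View pics/top0.png

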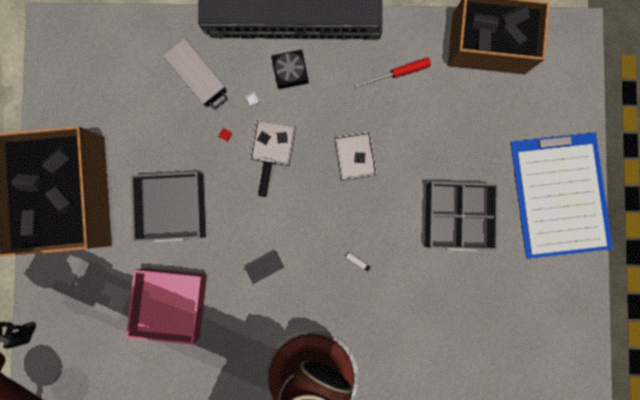

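The scene view shows the scoop at (265,312) with its handle at (235,345). In the top view:

| Item | Top-view pixel (row, col) |
|---|---|
| Scoop tray | (143,272) |
| Scoop handle | (180,264) |
| Two sinks in the scoop | (137,263), (137,282) |
| Third sink, in the lipped tray, not wanted | (157,360) |
| Red look-alike, not wanted | (135,225) |
| White look-alike, not wanted | (99,252) |
| Plain bin, chosen | (206,170) |
| Divided bin, not wanted | (215,460) |
| Pink bin, not wanted | (305,167) |

The only scoop with a handle is the one I'll take. Next I measure the handle and bin, and check with one close crop.

Run:
```python
from h import *
for n in("scene","top"):
    z=np.load(n+"0.npz");P=z["P"];px=z["px"].astype(int)
    dark=px.max(-1)<70
    m=dark&(P[...,2]>.032)&(P[...,2]<.06)&(P[...,0]>.40)&(P[...,0]<.56)&(P[...,1]>.07)&(P[...,1]<.2)
    q=P[m]; c,(w,h),a=cv2.minAreaRect((q[:,:2]*1000).astype(np.float32))
    print(n,"handle",m.sum(),np.round(c,1),round(w,1),round(h,1),round(a,1),"z",np.percentile(q[:,2],[10,50,90]).round(4))
    d=np.linalg.svd(q[:,:2]-q[:,:2].mean(0))[2][0] if len(q)>5 else 0; print(" yaw",np.degrees(np.arctan(d[1]/d[0])))
    # tray
    m=(px.min(-1)>120)&(P[...,2]>-.01)&(P[...,2]<.03)&(P[...,0]>.5)&(P[...,0]<.67)&(P[...,1]>.03)&(P[...,1]<.18)
    print(" tray",[np.round(x,1) for x in cv2.minAreaRect((P[m][:,:2]*1000).astype(np.float32))])
    for t,bx in(("bin",(.3,.55,.25,.47)),):
        m=(P[...,2]>.06)&(P[...,2]<.075)&(P[...,0]>bx[0])&(P[...,0]<bx[1])&(P[...,1]>bx[2])&(P[...,1]<bx[3])
        print(" bin rim",m.sum(),[np.round(x,1) for x in cv2.minAreaRect((P[m][:,:2]*1000).astype(np.float32))],np.median(P[m][:,2]))
o=ctrl.get_obs();print(R.from_rotvec(o["tool_rot"]).as_matrix().round(3))
import types
save({"pixels":np.load("scene0.npz")["px"]},"crop1.png",(200,340,250,530),2.8)
```

```text
scene handle 295 [493.1 120.7] 19.9 78.7 82.2 z [0.0409 0.0485 0.0501]
 yaw -9.21125081824616
 tray [array([585.1, 105. ]), array([150. , 169.8]), np.float64(90.0)]
 bin rim 1015 [array([421.5, 355.2]), array([163.6, 160.3]), np.float64(3.4)] 0.06413690859139276
top handle 289 [490.4 119.1] 20.7 84.2 81.9 z [0.0447 0.0485 0.052 ]
 yaw -8.90358108653721
 tray [array([585., 105.]), array([170., 150.]), np.float64(0.0)]
 bin rim 611 [array([421.7, 355.9]), array([160.1, 162.3]), np.float64(3.4)] 0.0642564476947427
[[-0.    -0.956  0.294]
 [-0.     0.294  0.956]
 [-1.     0.    -0.   ]]
```

View pics/crop1.png

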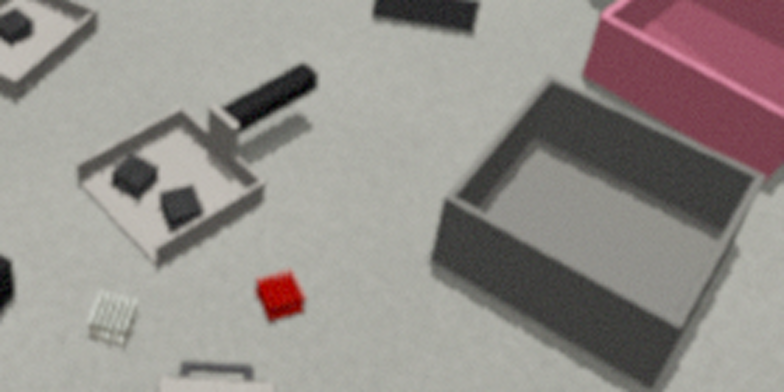

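The crop confirms the choice. The handled scoop is at crop (165,195), with two dark sinks in it at (135,175) and (180,205) and its open edge away from the robot. The plain grey bin without dividers is at crop (600,240). Both views put the handle centre at about (0.492, 0.120), with its top at z≈0.05 and yaw about -8.5°. They put the bin at (0.422, 0.356).

move_arm:
  increments:
    - [[0,0,0,-0.048],[0,0,0,-0.048],[0,-0.094,-0.1065,0],[0,-0.094,-0.1065,0],[0,-0.094,-0.1065,0],[0,-0.094,-0.1065,0],[0,-0.094,-0.1065,0],[0,-0.094,-0.1065,0],[0,-0.094,-0.1065,0],[0,-0.094,-0.1065,0],[0,-0.094,-0.1065,0],[0,-0.094,-0.1065,0],[0,-0.094,-0.1065,0],[0,-0.094,-0.1065,0],[0,-0.094,-0.1065,0],[0,-0.094,-0.1065,0],[0,-0.094,-0.1065,0],[0,-0.094,-0.1065,0],[0,0,0,0],[0,0,0,0]]
  gripper: 0.3

```text
t: 2.07
tool_pos: [0.4936, 0.1192, 0.2453]
tool_rot: [-1.097, 1.277, 1.097]
contact_force: [-0.3, 0.6, -0.1]
opening: 0.0599
```

```bash
cat >> h.py <<'E'
def goto(p,yaw=None):
    """units along the present tool axes to reach p; yaw of jaw axis (deg, world) -> turn"""
    o=ctrl.get_obs();M=R.from_rotvec(o["tool_rot"]).as_matrix()
    print("t",round(float(o["t"]),2),"pos",np.round(o["tool_pos"],4),"jaw yaw",np.degrees(np.arctan2(M[1,2],M[0,2])).round(2),"F",np.round(o["contact_force"],1),"tq",np.round(o["wrist_torque"],2),"open",round(float(o["opening"]),4))
    print("units",np.round(M.T@(np.array(p)-o["tool_pos"])/.25,4), "x",M[:,0].round(3),"y",M[:,1].round(3),"z",M[:,2].round(3))
E
python3 -c "
from h import *
goto([.493,.120,.036])"
```

```text
t 2.07 pos [0.4936 0.1192 0.2453] jaw yaw 81.33 F [-0.3  0.6 -0.1] tq [-0.01 -0.01  0.06] open 0.0599
units [0.8372 0.0024 0.0025] x [-0.  0. -1.] y [-0.989  0.151  0.   ] z [0.151 0.989 0.   ]
```

move_arm:
  increments:
    - [[0.12,0,0,0],[0.12,0,0,0],[0.12,0,0,0],[0.12,0,0,0],[0.12,0,0,0],[0.12,0,0,0],[0.06,0,0.0025,0],[0.055,0.0025,0,0],[0,0,0,0],[0,0,0,0]]

```text
t: 2.9
tool_pos: [0.4914, 0.1222, 0.0361]
tool_rot: [-1.1, 1.276, 1.102]
contact_force: [0.1, 0.1, -1.1]
opening: 0.06
```

move_arm:
  increments:
    - [[0,0,0,0],[0,0,0,0],[0,0,0,0],[0,0,0,0],[0,0,0,0],[0,0,0,0],[0,0,0,0],[0,0,0,0],[0,0,0,0]]
  gripper: 1
  squeeze: 110

```text
t: 3.65
tool_pos: [0.4937, 0.1213, 0.0383]
tool_rot: [-1.1, 1.274, 1.098]
contact_force: [-2.4, 0.7, 5.8]
opening: 0.0183
```

move_arm:
  increments:
    - [[-0.02,0,0,0],[-0.02,0,0,0],[-0.02,0,0,0],[-0.02,0,0,0],[0,0,0,0],[0,0,0,0]]

```text
t: 4.15
tool_pos: [0.4927, 0.1212, 0.057]
tool_rot: [-1.1, 1.275, 1.099]
contact_force: [-0.1, -0.0, -1.8]
opening: 0.0183
```

```bash
python3 -c "
from h import *
goto([.493,.120,.036])
im=ctrl.get_image('scene');save(im,'lift.png',(170,310,240,430),3)
P=cloud(im)
for r in ctrl.trace('scene','sink_a')[:4]:
    q=P[r['region']];print(round(r['score'],2),np.nanmedian(q,0).round(3),np.nanpercentile(q[:,2],95).round(4))
"
```

```text
t 4.15 pos [0.4927 0.1212 0.057 ] jaw yaw 81.52 F [-0.1 -0.  -1.8] tq [ 0.06  0.15 -0.02] open 0.0183
units [ 0.0839 -0.0017 -0.0047] x [ 0.001  0.    -1.   ] y [-0.989  0.147 -0.001] z [0.147 0.989 0.   ]
0.76 [0.61  0.229 0.012] 0.0163
0.73 [0.603 0.086 0.032] 0.0368
0.68 [0.603 0.132 0.035] 0.0371
0.58 [0.701 0.16  0.011] 0.016
```

View pics/lift.png

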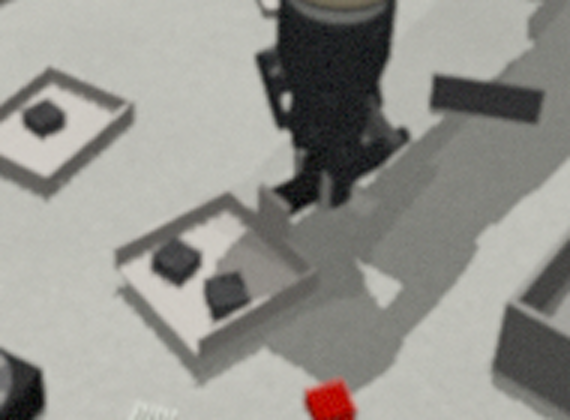

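The scoop is held level with both sinks in it: the sinks rose about 17 mm, and the crop shows them at (175,260) and (225,295). Next I lift it higher and carry it to the bin smoothly.

move_arm:
  increments:
    - [[-0.02,0,0,0],[-0.04,0,0,0],[-0.06,0,0,0],[-0.08,0,0,0],[-0.08,0,0,0],[-0.08,0,0,0],[-0.08,0,0,0],[-0.07,0,0,0],[-0.05,0,0,0],[-0.03,0,0,0],[-0.02,0,0,0],[0,0,0,0],[0,0,0,0],[0,0,0,0],[0,0,0,0]]

```text
t: 5.5
tool_pos: [0.4918, 0.1211, 0.2077]
tool_rot: [-1.099, 1.278, 1.101]
contact_force: [0.0, 0.5, -1.6]
opening: 0.0182
```

move_arm:
  increments:
    - [[0,0.01,0.013,0],[0,0.02,0.025,0],[0,0.03,0.038,0],[0,0.04,0.05,0],[0,0.05,0.064,0],[0,0.05,0.064,0],[0,0.05,0.064,0],[0,0.05,0.064,0],[0,0.05,0.064,0],[0,0.05,0.064,0],[0,0.05,0.064,0],[0,0.05,0.064,0],[0,0.05,0.064,0],[0,0.04,0.05,0],[0,0.04,0.05,0],[0,0.03,0.038,0],[0,0.02,0.025,0],[0,0.01,0.013,0],[0,0.005,0.006,0],[0,0,0,0]]

```text
t: 7.17
tool_pos: [0.3532, 0.3655, 0.209]
tool_rot: [-1.1, 1.276, 1.099]
contact_force: [0.3, 0.0, -1.3]
opening: 0.0183
```

```bash
cat > look.py <<'E'
import sys
from h import *
tag=sys.argv[1]
goto([.353,.366,.21])
im=ctrl.get_image('scene');save(im,tag+'.png',(120,380,300,640),2.2)
P=cloud(im)
for r in ctrl.trace('scene','sink_a')[:5]:
    q=P[r['region']];print(round(r['score'],2),np.round(r['pixel']),np.nanmedian(q,0).round(3),np.nanpercentile(q[:,2],95).round(4))
E
python3 look.py carry
```

```text
t 7.17 pos [0.3532 0.3655 0.209 ] jaw yaw 81.53 F [ 0.3  0.  -1.3] tq [-0.01  0.12 -0.  ] open 0.0183
units [-0.004  0.001  0.002] x [ 0. -0. -1.] y [-0.989  0.147 -0.   ] z [ 0.147  0.989 -0.   ]
0.8 [306. 352.] [0.611 0.229 0.011] 0.0162
0.67 [238. 485.] [0.465 0.374 0.186] 0.1893
0.66 [315. 289.] [0.701 0.16  0.01 ] 0.016
0.6 [223. 457.] [0.466 0.329 0.181] 0.189
```

View pics/carry.png

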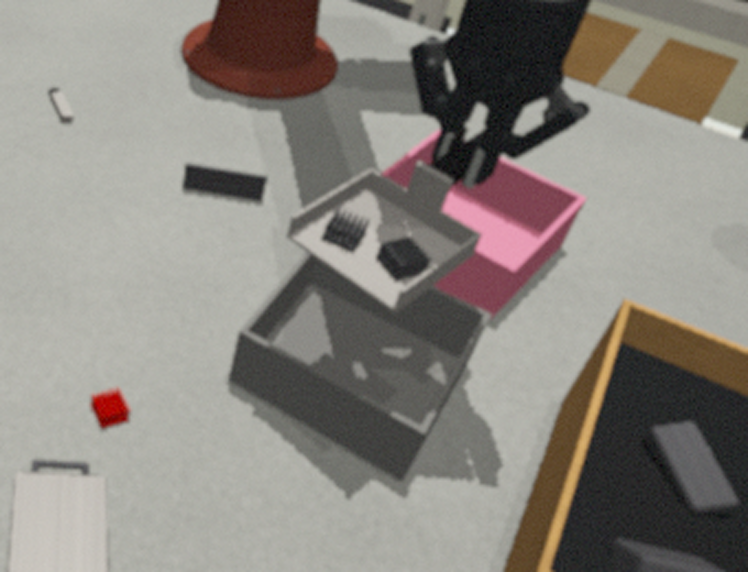

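Both sinks are still in the scoop, at crop (345,230) and (403,258), and it hangs over the plain bin. I'll loosen the grip in stages so the scoop swings open edge down by its own weight.

move_arm:
  increments:
    - [[0,0,0,0],[0,0,0,0],[0,0,0,0]]
  squeeze: 50

```text
t: 7.52
tool_pos: [0.3535, 0.3651, 0.2091]
tool_rot: [-1.099, 1.276, 1.099]
contact_force: [0.1, -0.6, -3.2]
opening: 0.0183
```

move_arm:
  increments:
    - [[0,0,0,0],[0,0,0,0],[0,0,0,0],[0,0,0,0]]
  squeeze: 20

```text
t: 7.85
tool_pos: [0.3533, 0.3654, 0.209]
tool_rot: [-1.099, 1.276, 1.099]
contact_force: [-0.8, 0.2, -1.3]
opening: 0.0185
```

```bash
python3 look.py tip1
```

```text
t 7.85 pos [0.3533 0.3654 0.209 ] jaw yaw 81.52 F [-0.8  0.2 -1.3] tq [0.04 0.19 0.  ] open 0.0185
units [-0.0038  0.0015  0.0023] x [-0. -0. -1.] y [-0.989  0.148  0.   ] z [ 0.148  0.989 -0.   ]
0.81 [316. 292.] [0.701 0.16  0.011] 0.0163
0.75 [304. 350.] [0.611 0.229 0.012] 0.0165
0.49 [224. 458.] [0.466 0.326 0.182] 0.1892
```

The grip still holds at 20 N, so gravity alone won't turn the scoop. I'll pivot it in the light grip by pushing its open edge against the inside of the bin's far wall. First I measure where the edge sits relative to the TCP.

Run:
```python
from h import *
o=ctrl.get_obs();M=R.from_rotvec(o["tool_rot"]).as_matrix()
for n in("scene","top"):
    im=ctrl.get_image(n);P=cloud(im);px=im["pixels"].astype(int)
    Q=(P-o["tool_pos"])@M; Q[...,1]*=-1   # Q: x down, y forward(handle x), z left
    m=(Q[...,1]>.03)&(Q[...,1]<.19)&(abs(Q[...,2])<.08)&(Q[...,0]<.07)&(Q[...,0]>-.02)
    q=Q[m]; print(n,m.sum(),"fwd",np.percentile(q[:,1],[.5,1,50,99,99.5]).round(4),"lat",np.percentile(q[:,2],[1,99]).round(4))
    f=m&(px.min(-1)>130)&(Q[...,0]>.025); q=Q[f]
    A=np.c_[q[:,1],q[:,2],np.ones(len(q))];c=np.linalg.lstsq(A,q[:,0],rcond=None)[0];print(" floor plane down=",c.round(4),"tilt deg",np.degrees(np.arctan(c[0])).round(2))
```

```text
scene 3521 fwd [0.0339 0.0377 0.092  0.1455 0.1463] lat [-0.0499  0.0496]
 floor plane down= [ 0.0097 -0.0038  0.0354] tilt deg 0.56
top 2394 fwd [0.0321 0.0344 0.0922 0.1441 0.1448] lat [-0.0516  0.0485]
 floor plane down= [0.0059 0.003  0.0361] tilt deg 0.34
```

move_arm:
  increments:
    - [[0,0,0,-0.022],[0,0,0,-0.044],[0,0,0,-0.044],[0,0,0,-0.022],[0,0,0,0],[0,0,0,0]]

```text
t: 8.55
tool_pos: [0.3532, 0.3654, 0.2091]
tool_rot: [-1.252, 1.181, 1.252]
contact_force: [-0.1, 0.4, -2.1]
opening: 0.018
```

```bash
python3 -c "
from h import *
goto([.342,.351,.092])"
```

```text
t 8.55 pos [0.3532 0.3654 0.2091] jaw yaw 93.35 F [-0.1  0.4 -2.1] tq [ 0.03  0.15 -0.01] open 0.018
units [ 0.4682  0.0482 -0.0549] x [-0. -0. -1.] y [-0.998 -0.058  0.   ] z [-0.058  0.998 -0.   ]
```

move_arm:
  increments:
    - [[0,0.012,-0.014,0],[0,0.024,-0.027,0],[0,0.012,-0.014,0],[0.02,0,0,0],[0.04,0,0,0],[0.06,0,0,0],[0.06,0,0,0],[0.06,0,0,0],[0.06,0,0,0],[0.06,0,0,0],[0.05,0,0,0],[0.03,0,0,0],[0.02,0,0,0],[0.008,0,0,0],[0,0,0,0],[0,0,0,0]]

```text
t: 9.88
tool_pos: [0.3426, 0.3513, 0.0928]
tool_rot: [-1.253, 1.179, 1.252]
contact_force: [-0.0, 0.8, -2.1]
opening: 0.0181
```

```bash
python3 look.py inbin; python3 -c "
from h import *
goto([.342+.01,.351,.092])"
```

```text
t 9.88 pos [0.3426 0.3513 0.0928] jaw yaw 93.4 F [-0.   0.8 -2.1] tq [-0.02  0.14 -0.05] open 0.0181
units [-0.4689 -0.0456  0.0565] x [ 0.001  0.001 -1.   ] y [-0.998 -0.059 -0.001] z [-0.059  0.998  0.001]
0.79 [306. 352.] [0.609 0.228 0.011] 0.016
0.7 [314. 291.] [0.701 0.16  0.011] 0.0162
0.66 [269. 448.] [0.461 0.337 0.062] 0.073
0.55 [281. 470.] [0.45  0.382 0.069] 0.0732
t 9.98 pos [0.3427 0.3514 0.093 ] jaw yaw 93.4 F [ 0.1  0.1 -1.4] tq [0.03 0.14 0.06] open 0.018
units [ 0.0042 -0.0371 -0.004 ] x [ 0.002  0.001 -1.   ] y [-0.998 -0.059 -0.002] z [-0.059  0.998  0.001]
```

View pics/inbin.png

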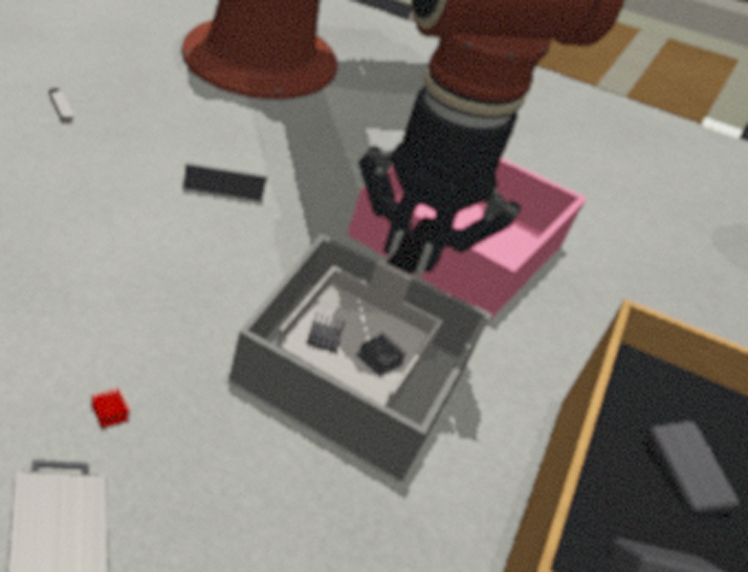

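The tray sits inside the plain bin below its rim, with both sinks at crop (325,330) and (380,352). Now the first part of the tipping arc.

move_arm:
  increments:
    - [[0,-0.02,0,0],[0,-0.02,0,0],[0,-0.012,0,0],[-0.016,-0.009,0,0],[-0.016,-0.009,0,0],[-0.016,-0.009,0,0],[-0.016,-0.009,0,0],[-0.012,-0.0135,0,0],[-0.012,-0.0135,0,0],[-0.012,-0.0135,0,0],[-0.012,-0.0135,0,0],[0,0,0,0]]

```text
t: 10.98
tool_pos: [0.3722, 0.3536, 0.1188]
tool_rot: [-1.247, 1.19, 1.265]
contact_force: [-15.9, 4.1, 1.2]
opening: 0.0179
```

```bash
cat > tilt.py <<'E'
from h import *
goto([.42,.35,.092])
o=ctrl.get_obs();M=R.from_rotvec(o["tool_rot"]).as_matrix()
for n in("scene","top"):
    im=ctrl.get_image(n);P=cloud(im);px=im["pixels"].astype(int)
    Q=(P-o["tool_pos"])@M; Q[...,1]*=-1
    m=(px.min(-1)>115)&(np.ptp(px,axis=-1)<30)&(Q[...,1]>.0)&(Q[...,1]<.16)&(abs(Q[...,2])<.045)&(Q[...,0]>.01)&(P[...,2]>.02); q=Q[m]
    if len(q)<30: print(n,"few",len(q)); continue
    best=None
    rng=np.random.default_rng(0)
    for _ in range(300):
        s=q[rng.choice(len(q),3,replace=False)]
        nrm=np.cross(s[1]-s[0],s[2]-s[0]);L=np.linalg.norm(nrm)
        if L<1e-6: continue
        nrm/=L; k=(abs((q-s[0])@nrm)<.003).sum()
        if best is None or k>best[0]: best=(k,nrm)
    nr=best[1]*np.sign(best[1][0]); print(n,len(q),best[0],"tilt down deg",np.degrees(np.arctan2(-nr[1],nr[0])).round(1),"n",nr.round(2),"maxfwd",np.percentile(q[:,1],99).round(3),"down",np.percentile(q[:,0],[1,99]).round(3))
    P_=P
    for r in ctrl.trace(n,'sink_a')[:5]:
        qq=P[r['region']];print("  sink",round(r['score'],2),np.round(r['pixel']),np.nanmedian(qq,0).round(3),np.nanpercentile(qq[:,2],95).round(3))
E
python3 tilt.py
```

```text
t 10.98 pos [0.3722 0.3536 0.1188] jaw yaw 93.48 F [-15.9   4.1   1.2] tq [0.68 3.37 0.59] open 0.0179
units [ 0.1042 -0.1913 -0.0261] x [-0.015 -0.    -1.   ] y [-0.998 -0.061  0.015] z [-0.061  0.998  0.001]
scene 1289 1175 tilt down deg 16.5 n [ 0.96 -0.28 -0.  ] maxfwd 0.128 down [0.047 0.07 ]
  sink 0.81 [284. 474.] [0.458 0.383 0.066] 0.073
  sink 0.77 [272. 447.] [0.466 0.338 0.059] 0.071
  sink 0.75 [313. 291.] [0.701 0.159 0.011] 0.016
  sink 0.69 [306. 351.] [0.61  0.23  0.012] 0.016
top 105 89 tilt down deg 16.5 n [ 0.96 -0.28  0.03] maxfwd 0.119 down [0.052 0.077]
  sink 0.59 [191. 154.] [0.454 0.38  0.067] 0.073
  sink 0.52 [136. 225.] [0.606 0.226 0.008] 0.017
  sink 0.49 [100. 250.] [0.699 0.159 0.004] 0.016
```

It works: the tilt is 16.5° with a wall force of 16 N. I'll continue the arc.

move_arm:
  increments:
    - [[-0.01,-0.017,0,0],[-0.01,-0.017,0,0],[-0.01,-0.017,0,0],[-0.01,-0.017,0,0],[-0.012,-0.02,0,0],[-0.012,-0.02,0,0],[-0.012,-0.02,0,0],[-0.012,-0.02,0,0],[0,0,0,0]]

```text
t: 11.93
tool_pos: [0.4138, 0.3554, 0.1422]
tool_rot: [-1.251, 1.183, 1.256]
contact_force: [-5.5, 0.2, -0.6]
opening: 0.018
```

```bash
python3 tilt.py
```

```text
t 11.93 pos [0.4138 0.3554 0.1422] jaw yaw 93.41 F [-5.5  0.2 -0.6] tq [-0.01  1.41  0.18] open 0.018
units [ 0.2005 -0.0243 -0.023 ] x [-0.004 -0.    -1.   ] y [-0.998 -0.059  0.004] z [-0.059  0.998  0.   ]
scene 219 193 tilt down deg 39.6 n [ 0.77 -0.64 -0.  ] maxfwd 0.086 down [0.054 0.104]
  sink 0.7 [306. 353.] [0.609 0.228 0.011] 0.016
  sink 0.64 [279. 444.] [0.476 0.338 0.052] 0.058
  sink 0.61 [292. 468.] [0.47  0.383 0.054] 0.064
  sink 0.54 [313. 289.] [0.701 0.159 0.009] 0.016
top few 0
```

move_arm:
  increments:
    - [[-0.014,-0.023,0,0],[-0.014,-0.023,0,0],[-0.014,-0.023,0,0],[-0.014,-0.023,0,0],[-0.01,-0.024,0,0],[-0.01,-0.024,0,0],[-0.01,-0.024,0,0],[-0.01,-0.024,0,0],[0,0,0,0]]

```text
t: 12.83
tool_pos: [0.4609, 0.3579, 0.1659]
tool_rot: [-1.251, 1.184, 1.255]
contact_force: [-6.3, -0.8, -0.7]
opening: 0.018
```

```bash
python3 tilt.py; python3 look.py tip60
```

```text
t 12.83 pos [0.4609 0.3579 0.1659] jaw yaw 93.39 F [-6.3 -0.8 -0.7] tq [-0.15  1.52  0.19] open 0.018
units [ 0.2964  0.1639 -0.0217] x [-0.004 -0.001 -1.   ] y [-0.998 -0.059  0.004] z [-0.059  0.998 -0.   ]
scene 146 143 tilt down deg 62.5 n [ 0.46 -0.89  0.02] maxfwd 0.015 down [0.092 0.119]
  sink 0.71 [314. 290.] [0.701 0.159 0.01 ] 0.016
  sink 0.63 [307. 352.] [0.609 0.23  0.011] 0.016
  sink 0.54 [280. 445.] [0.482 0.341 0.058] 0.063
top few 0
t 12.98 pos [0.4605 0.3579 0.1657] jaw yaw 93.41 F [-4.6 -1.   0.1] tq [-0.06  1.3   0.14] open 0.0177
units [-0.176   0.4277  0.0579] x [-0.003 -0.001 -1.   ] y [-0.998 -0.06   0.003] z [-0.06   0.998 -0.001]
0.73 [305. 350.] [0.61  0.229 0.011] 0.0165
0.71 [316. 289.] [0.702 0.16  0.01 ] 0.0162
0.47 [293. 463.] [0.478 0.379 0.058] 0.0625
0.44 [280. 445.] [0.481 0.34  0.057] 0.0632
```

View pics/tip60.png

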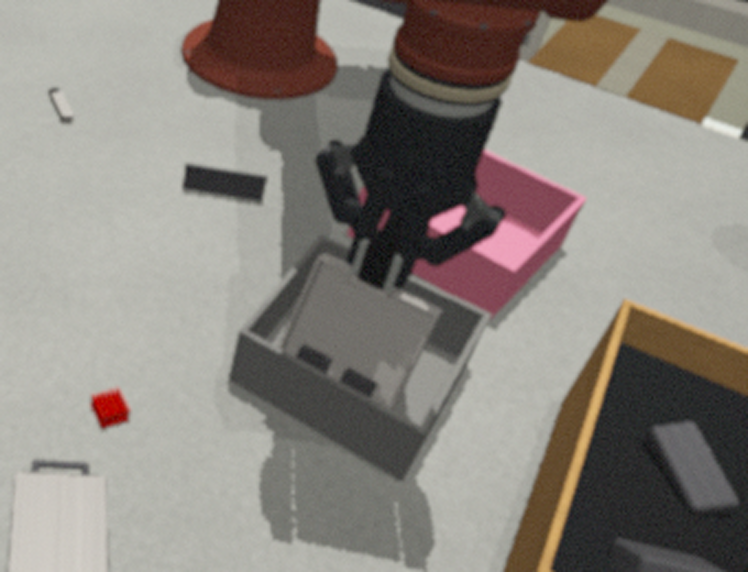

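Tilt is 62.5°. Both sinks have slid down and sit between the tray and the far wall, at crop (315,358) and (358,380). Backing away from the wall should let them drop onto the bin floor.

move_arm:
  increments:
    - [[0,0.02,0,0],[0,0.04,0,0],[0,0.04,0,0],[0,0.04,0,0],[0,0.04,0,0],[0,0.03,0,0],[0,0.01,0,0],[0,0,0,0],[0,0,0,0]]

```text
t: 13.83
tool_pos: [0.4065, 0.3549, 0.1663]
tool_rot: [-1.253, 1.18, 1.252]
contact_force: [0.0, 0.1, -1.5]
opening: 0.0179
```

```bash
python3 tilt.py; python3 look.py back; python3 -c "
from h import *
im=ctrl.get_image('top');P=cloud(im)
c=np.array([.4217,.3555]);Q=P[...,:2]-c
m=(abs(Q)<.07).all(-1)&(P[...,2]<.05);q=P[m&(P[...,2]>.012)];print(m.sum(),np.c_[q].round(3)[::6])"
```

```text
t 13.83 pos [0.4065 0.3549 0.1663] jaw yaw 93.41 F [ 0.   0.1 -1.5] tq [-0.01 -0.02  0.02] open 0.0179
units [ 0.2972 -0.0523 -0.0229] x [ 0.001  0.    -1.   ] y [-0.998 -0.06  -0.001] z [-0.06   0.998  0.   ]
scene 167 140 tilt down deg 62.8 n [ 0.46 -0.89 -0.01] maxfwd 0.094 down [0.091 0.125]
  sink 0.63 [306. 350.] [0.611 0.228 0.011] 0.016
  sink 0.47 [312. 289.] [0.701 0.16  0.01 ] 0.016
top few 0
t 13.98 pos [0.4069 0.3548 0.1661] jaw yaw 93.38 F [ 0.4  0.6 -1.7] tq [-0.02  0.05  0.02] open 0.018
units [-0.1755  0.2125  0.0574] x [ 0.  0. -1.] y [-0.998 -0.059 -0.   ] z [-0.059  0.998  0.   ]
0.71 [308. 352.] [0.611 0.229 0.012] 0.0164
0.7 [314. 289.] [0.701 0.159 0.011] 0.0162
1909 [[0.492 0.378 0.031]
 [0.489 0.377 0.033]
 [0.49  0.366 0.019]
 [0.49  0.342 0.026]
 [0.491 0.329 0.02 ]
 [0.487 0.381 0.028]
 [0.488 0.367 0.018]
 [0.487 0.339 0.028]
 [0.485 0.391 0.021]
 [0.485 0.372 0.026]
 [0.484 0.347 0.033]
 [0.485 0.333 0.031]
 [0.482 0.388 0.028]
 [0.482 0.373 0.028]
 [0.482 0.351 0.029]
 [0.482 0.335 0.032]
 [0.479 0.388 0.035]
 [0.479 0.375 0.031]
 [0.481 0.352 0.015]
 [0.441 0.407 0.05 ]
 [0.432 0.307 0.049]
 [0.43  0.331 0.04 ]
 [0.427 0.387 0.041]
 [0.427 0.346 0.041]
 [0.427 0.33  0.046]
 [0.424 0.35  0.05 ]
 [0.424 0.337 0.046]
 [0.425 0.308 0.046]]
```

View pics/back.png

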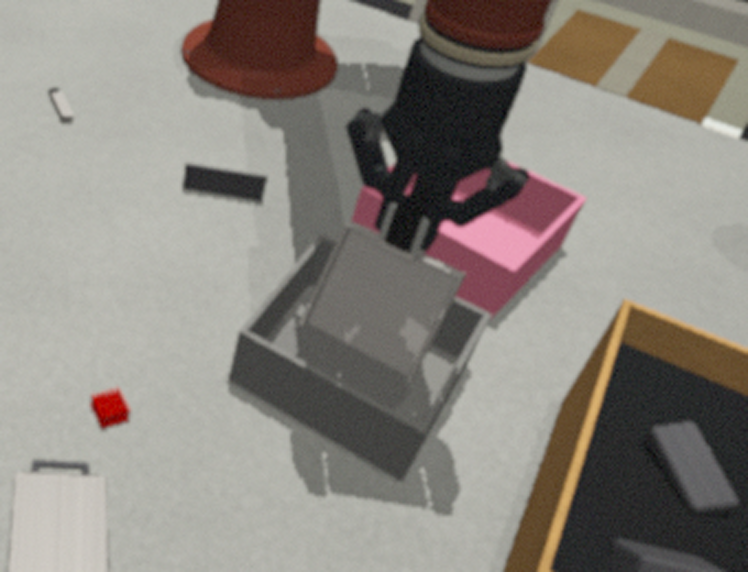

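Both sinks dropped: depth readings show two blocks against the far wall at about x 0.485, y 0.338 and 0.378, with tops at z 0.03, well below the rim. The scoop is empty and still tipped. Next I raise it and turn it.

move_arm:
  increments:
    - [[-0.03,0,0,0],[-0.06,0,0,0],[-0.09,0,0,0],[-0.1,0,0,0],[-0.1,0,0,0],[-0.09,0,0,0.033],[-0.06,0,0,0.033],[-0.04,0,0,0.033],[-0.02,0,0,0.033],[0,0,0,0],[0,0,0,0]]

```text
t: 15.05
tool_pos: [0.4067, 0.3549, 0.3142]
tool_rot: [-1.1, 1.274, 1.1]
contact_force: [0.0, -0.0, -0.9]
opening: 0.0182
```

```bash
python3 -c "
from h import *
goto([.596,.103,.17])
im=ctrl.get_image('scene');P=cloud(im);Q=P[...,:2]-[.4217,.3555]
for r in ctrl.trace('scene','sink_a')[:5]:
    q=P[r['region']];print(round(r['score'],2),np.round(r['pixel']),np.nanmedian(q,0).round(3),np.nanpercentile(q[:,2],95).round(4))
"; python3 tilt.py
```

```text
t 15.05 pos [0.4067 0.3549 0.3142] jaw yaw 81.59 F [ 0.  -0.  -0.9] tq [-0.02 -0.02  0.03] open 0.0182
units [ 0.5769 -0.8961 -0.8862] x [ 0.001  0.001 -1.   ] y [-0.989  0.146 -0.001] z [0.146 0.989 0.001]
0.57 [312. 288.] [0.701 0.159 0.011] 0.0165
0.54 [307. 349.] [0.61  0.228 0.012] 0.0161
t 15.15 pos [0.4063 0.3546 0.3129] jaw yaw 81.57 F [-0.8  0.2 -2.4] tq [-0.02  0.01  0.02] open 0.0178
units [ 0.8835 -0.0577 -0.0095] x [-0.001 -0.001 -1.   ] y [-0.989  0.147  0.001] z [ 0.147  0.989 -0.001]
scene 361 329 tilt down deg 57.5 n [ 0.53 -0.84 -0.11] maxfwd 0.104 down [0.014 0.249]
  sink 0.55 [307. 353.] [0.611 0.228 0.011] 0.016
  sink 0.53 [315. 290.] [0.701 0.161 0.01 ] 0.016
top few 0
```

move_arm:
  increments:
    - [[0,-0.03,-0.03,0],[0,-0.06,-0.06,0],[0,-0.08,-0.08,0],[0,-0.08,-0.08,0],[0,-0.08,-0.08,0],[0,-0.08,-0.08,0],[0,-0.08,-0.08,0],[0,-0.08,-0.08,0],[0,-0.08,-0.08,0],[0,-0.08,-0.08,0],[0,-0.08,-0.07,0],[0,-0.06,-0.06,0],[0.04,-0.03,-0.03,0],[0.1,0,0,0],[0.12,0,0,0],[0.12,0,0,0],[0.1,0,0,0],[0.06,0,0,0],[0.03,0,0,0],[0,0,0,0]]

```text
t: 16.97
tool_pos: [0.5943, 0.1015, 0.1678]
tool_rot: [-1.098, 1.28, 1.103]
contact_force: [-0.6, 0.4, -2.1]
opening: 0.0182
```

```bash
python3 tilt.py;  python3 - <<'E'
from h import *
im=ctrl.get_image('top');P=cloud(im);c=np.array([.4217,.3555]);Q=P[...,:2]-c
m=(abs(Q)<.072).all(-1)&(P[...,2]>.011)&(P[...,2]<.06)
n,l,s,ce=cv2.connectedComponentsWithStats(m.astype(np.uint8))
for i in range(1,n):
    if s[i,4]>15: print("in bin",s[i,4],np.median(P[l==i],0).round(3),np.percentile(P[l==i][:,2],95).round(3))
im=ctrl.get_image('scene');save(im,'after.png',(120,380,240,600),2.1)
E
```

```text
t 16.97 pos [0.5943 0.1015 0.1678] jaw yaw 81.54 F [-0.6  0.4 -2.1] tq [-0.02  0.02 -0.01] open 0.0182
units [0.3066 0.8344 0.8809] x [-0.005 -0.    -1.   ] y [-0.989  0.147  0.005] z [ 0.147  0.989 -0.001]
scene 299 239 tilt down deg 58.4 n [ 0.52 -0.85  0.03] maxfwd 0.159 down [0.092 0.132]
  sink 0.78 [309. 352.] [0.611 0.229 0.012] 0.016
  sink 0.57 [315. 289.] [0.701 0.159 0.011] 0.016
top few 0
in bin 18 [0.493 0.417 0.036] 0.059
in bin 76 [0.486 0.377 0.028] 0.034
in bin 66 [0.487 0.339 0.028] 0.033
in bin 51 [0.36  0.427 0.037] 0.055
```

View pics/after.png

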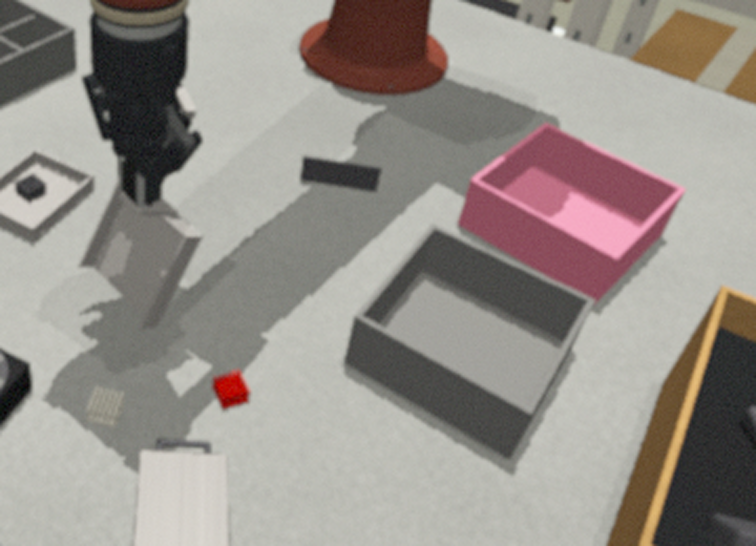

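The bin holds two blocks, at (0.486,0.377) and (0.487,0.339) with tops at about 0.033. They stand against the far wall. The scoop is empty, above clear bench at crop (145,260). Now I lower the edge to the bench and drag backwards while lowering, to swing it level.

move_arm:
  increments:
    - [[0.03,0,0,0],[0.03,0,0,0],[0.02,0,0,0],[0.016,0,0,0],[0.01,0.02,0,0],[0.009,0.025,0,0],[0.009,0.025,0,0],[0.009,0.025,0,0],[0,0,0,0]]

```text
t: 17.97
tool_pos: [0.571, 0.1053, 0.1371]
tool_rot: [-1.099, 1.277, 1.101]
contact_force: [0.2, -0.1, -1.9]
opening: 0.0181
```

```bash
python3 tilt.py
```

```text
t 17.97 pos [0.571  0.1053 0.1371] jaw yaw 81.54 F [ 0.2 -0.1 -1.9] tq [ 0.03 -0.01  0.04] open 0.0181
units [0.1814 0.7412 0.8792] x [-0.002  0.    -1.   ] y [-0.989  0.147  0.002] z [ 0.147  0.989 -0.   ]
scene 152 146 tilt down deg 58.2 n [ 0.53 -0.85  0.06] maxfwd 0.158 down [0.09  0.117]
  sink 0.67 [306. 352.] [0.612 0.229 0.011] 0.016
  sink 0.65 [315. 287.] [0.701 0.159 0.01 ] 0.016
top few 0
```

move_arm:
  increments:
    - [[0.012,0,0,0],[0.012,0,0,0],[0.012,0,0,0],[0,0,0,0]]

```text
t: 18.45
tool_pos: [0.5732, 0.105, 0.1294]
tool_rot: [-1.1, 1.275, 1.099]
contact_force: [-1.8, -0.3, 2.4]
opening: 0.0183
```

```bash
python3 tilt.py; python3 -c "
from h import *
o=ctrl.get_obs();M=R.from_rotvec(o['tool_rot']).as_matrix()
im=ctrl.get_image('scene');P=cloud(im);px=im['pixels'].astype(int);Q=(P-o['tool_pos'])@M;Q[...,1]*=-1
m=(abs(Q[...,2])<.06)&(Q[...,1]>-.06)&(Q[...,1]<.12)&(P[...,2]>.006)&(P[...,2]<.16)
for f in np.arange(-.05,.11,.01):
    s=m&(abs(Q[...,1]-f)<.005); 
    if s.sum()>3: print(f.round(3),s.sum(),np.percentile(P[s][:,2],[2,50,98]).round(3))
save(im,'tilted.png',(150,300,220,420),3.8)"
```

```text
t 18.45 pos [0.5732 0.105  0.1294] jaw yaw 81.52 F [-1.8 -0.3  2.4] tq [-0.07  0.24  0.05] open 0.0183
units [0.1493 0.7508 0.8787] x [ 0.001  0.    -1.   ] y [-0.989  0.148 -0.001] z [0.148 0.989 0.   ]
scene 117 106 tilt down deg 57.4 n [ 0.54 -0.84  0.01] maxfwd 0.157 down [0.059 0.109]
  sink 0.76 [306. 350.] [0.611 0.228 0.011] 0.016
  sink 0.62 [313. 289.] [0.701 0.159 0.01 ] 0.016
top few 0
-0.03 49 [0.082 0.088 0.092]
-0.02 249 [0.061 0.072 0.096]
-0.01 453 [0.046 0.058 0.103]
0.0 500 [0.029 0.043 0.149]
0.01 687 [0.011 0.038 0.158]
0.02 191 [0.006 0.012 0.046]
0.03 58 [0.007 0.018 0.032]
0.04 6 [0.01  0.012 0.016]
```

View pics/tilted.png

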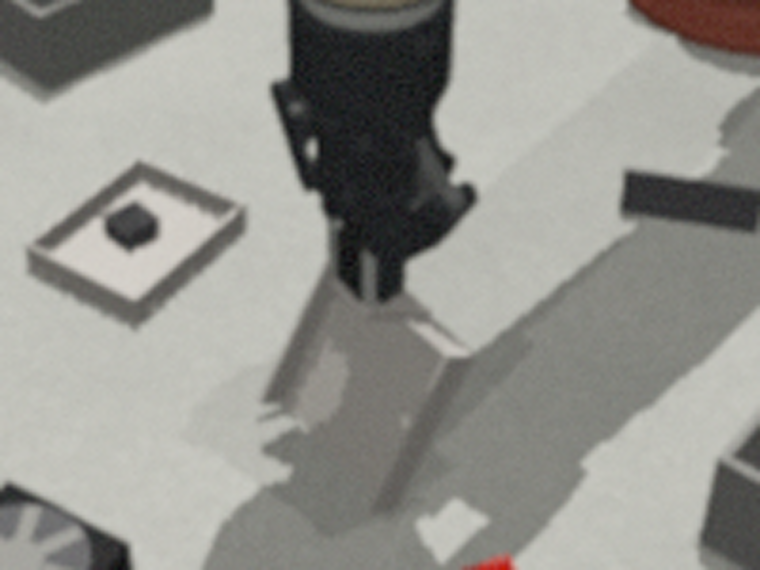

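The edge is now touching the bench, at about the scoop's lower corner in crop (375,510). The handle slid about 20 mm in the grip while being pushed. Next is the drag-back arc for that shorter lever.

move_arm:
  increments:
    - [[0.012,0.01,0,0],[0.008,0.02,0,0],[0.008,0.02,0,0],[0.008,0.02,0,0],[0.01,0.02,0,0],[0.01,0.02,0,0],[0.01,0.02,0,0],[0.01,0.02,0,0],[0,0,0,0]]

```text
t: 19.4
tool_pos: [0.54, 0.1104, 0.1183]
tool_rot: [-1.105, 1.268, 1.091]
contact_force: [-10.2, -1.5, 32.2]
opening: 0.0183
```

```bash
python3 tilt.py
```

```text
t 19.4 pos [0.54   0.1104 0.1183] jaw yaw 81.52 F [-10.2  -1.5  32.2] tq [-0.75  0.95 -0.21] open 0.0183
units [0.099  0.6171 0.8769] x [ 0.011 -0.001 -1.   ] y [-0.989  0.147 -0.011] z [0.148 0.989 0.001]
scene 572 557 tilt down deg 46.3 n [ 0.69 -0.72  0.  ] maxfwd 0.036 down [0.014 0.098]
  sink 0.53 [306. 350.] [0.611 0.23  0.011] 0.016
  sink 0.53 [314. 290.] [0.701 0.161 0.01 ] 0.016
top few 0
```

move_arm:
  increments:
    - [[0,0.03,0,0],[0,0.03,0,0],[0,0.03,0,0],[0.005,0.02,0,0],[0.01,0.02,0,0],[0.012,0.02,0,0],[0.012,0.02,0,0],[0,0,0,0]]

```text
t: 20.22
tool_pos: [0.4938, 0.117, 0.1004]
tool_rot: [-1.101, 1.274, 1.098]
contact_force: [1.0, -0.5, 8.0]
opening: 0.018
```

```bash
python3 tilt.py
```

```text
t 20.22 pos [0.4938 0.117  0.1004] jaw yaw 81.54 F [ 1.  -0.5  8. ] tq [-0.2  -1.05 -0.01] open 0.018
units [0.0329 0.4293 0.8783] x [ 0.002  0.    -1.   ] y [-0.989  0.147 -0.002] z [0.147 0.989 0.   ]
scene 797 759 tilt down deg 29.3 n [ 0.87 -0.49 -0.01] maxfwd 0.055 down [0.029 0.08 ]
  sink 0.7 [316. 292.] [0.7  0.16 0.01] 0.016
  sink 0.6 [306. 352.] [0.611 0.229 0.011] 0.017
top few 7
```

move_arm:
  increments:
    - [[0.012,0.016,0,0],[0.014,0.016,0,0],[0.016,0.014,0,0],[0.016,0.014,0,0],[0.016,0.012,0,0],[0.018,0.012,0,0],[0.018,0.012,0,0],[0.018,0.012,0,0],[0.018,0.01,0,0],[0.018,0.01,0,0],[0.018,0.01,0,0],[0.018,0.008,0,0],[0,0,0,0]]

```text
t: 21.45
tool_pos: [0.4564, 0.1223, 0.0489]
tool_rot: [-1.099, 1.277, 1.101]
contact_force: [-0.2, -0.5, 2.5]
opening: 0.0177
```

```bash
python3 tilt.py
```

```text
t 21.45 pos [0.4564 0.1223 0.0489] jaw yaw 81.52 F [-0.2 -0.5  2.5] tq [-0.05 -0.51 -0.06] open 0.0177
units [-0.1721  0.2785  0.8795] x [-0.002 -0.    -1.   ] y [-0.989  0.147  0.002] z [ 0.147  0.989 -0.   ]
scene few 21
top few 1
```

move_arm:
  increments:
    - [[0.012,0.005,0,0],[0.012,0.005,0,0],[0.01,0,0,0],[0,0,0,0]]

```text
t: 21.88
tool_pos: [0.4546, 0.1227, 0.0439]
tool_rot: [-1.098, 1.279, 1.102]
contact_force: [-12.9, -1.4, 23.5]
opening: 0.0184
```

```bash
sed -i 's/P\[...,2\]>.02)/P[...,2]>-.01)\&(Q[...,1]<.13)/' tilt.py; python3 tilt.py
```

```text
t 21.88 pos [0.4546 0.1227 0.0439] jaw yaw 81.52 F [-12.9  -1.4  23.5] tq [-0.33  1.34 -0.19] open 0.0184
units [-0.1922  0.2718  0.8787] x [-0.004 -0.    -1.   ] y [-0.989  0.147  0.004] z [ 0.147  0.989 -0.001]
scene 1213 1153 tilt down deg 0.2 n [ 1.   -0.    0.01] maxfwd 0.129 down [0.023 0.045]
  sink 0.65 [314. 287.] [0.701 0.158 0.01 ] 0.016
  sink 0.63 [304. 352.] [0.609 0.227 0.01 ] 0.016
top 608 482 tilt down deg 1.3 n [ 1.   -0.02  0.01] maxfwd 0.13 down [0.036 0.047]
  sink 0.6 [181. 162.] [0.488 0.377 0.028] 0.041
```

The scoop is level, with its tray floor at z≈0.003. I relieve the press slightly, open and lift away.

move_arm:
  increments:
    - [[-0.012,0,0,0],[0,0,0,0]]

```text
t: 22.25
tool_pos: [0.4548, 0.1226, 0.0448]
tool_rot: [-1.099, 1.276, 1.1]
contact_force: [0.1, 0.1, 1.4]
opening: 0.0183
```

move_arm:
  increments:
    - [[0,0,0,0],[0,0,0,0],[0,0,0,0],[0,0,0,0],[0,0,0,0],[0,0,0,0]]
  gripper: 0.3

```text
t: 22.75
tool_pos: [0.4548, 0.1226, 0.0443]
tool_rot: [-1.099, 1.276, 1.1]
contact_force: [0.1, 0.4, -0.8]
opening: 0.0598
```

move_arm:
  increments:
    - [[-0.03,0,0,0],[-0.06,0,0,0],[-0.1,0,0,0],[-0.12,0,0,0],[-0.12,0,0,0],[-0.12,0,0,0],[-0.12,0,0,0],[-0.1,0,0,0],[-0.05,0,0,0],[0,0,0,0],[0,0,0,0],[0,0,0,0]]

```text
t: 23.75
tool_pos: [0.4541, 0.1225, 0.2474]
tool_rot: [-1.098, 1.278, 1.102]
contact_force: [-0.9, -1.0, -1.0]
opening: 0.0598
```

Run:
```python
from h import *
goto([.5,.12,.25])
a=ctrl.get_image('scene')
P=cloud(a);px=a["pixels"].astype(int)
m=(px.max(-1)<70)&(P[...,2]>.02)&(P[...,2]<.07)&(P[...,0]>.35)&(P[...,0]<.52)&(P[...,1]>.08)&(P[...,1]<.17)
q=P[m];print("handle",m.sum(),q.min(0).round(3),q.max(0).round(3),"ztop",np.percentile(q[:,2],[50,90]).round(4))
m=(px.min(-1)>130)&(P[...,0]>.5)&(P[...,0]<.57)&(abs(P[...,1]-.11)<.04);q=P[m];c=np.linalg.lstsq(np.c_[q[:,:2],np.ones(len(q))],q[:,2],rcond=None)[0];print("tray plane",c.round(4),q[:,2].mean().round(4))
b=ctrl.get_image('top');P=cloud(b);Q=P[...,:2]-[.4217,.3555];Q=Q@R.from_euler('z',3.4,degrees=True).as_matrix()[:2,:2]
m=(abs(Q)<.073).all(-1)&(P[...,2]>.012)&(P[...,2]<.06)
n,l,s,ce=cv2.connectedComponentsWithStats(m.astype(np.uint8))
for i in range(1,n):
    if s[i,4]>15: print("in bin",s[i,4],"binframe lo/hi",Q[l==i].min(0).round(3),Q[l==i].max(0).round(3),np.percentile(P[l==i][:,2],[5,50,95]).round(3))
A=a["pixels"][150:370,240:560,::-1];B=b["pixels"][150:260,120:250,::-1]
A=cv2.resize(A,(490,337));B=cv2.resize(B,None,fx=3,fy=3,interpolation=cv2.INTER_CUBIC)[:, :300]
h=max(A.shape[0],B.shape[0]);f=lambda x:np.pad(x,((0,h-x.shape[0]),(0,0),(0,0)))
cv2.imwrite("pics/final.png",np.hstack([f(A),f(B)]))
```

```text
t 23.75 pos [0.4541 0.1225 0.2474] jaw yaw 81.52 F [-0.9 -1.  -1. ] tq [0.04 0.   0.  ] open 0.0598
units [-0.0112 -0.1832  0.0172] x [-0.003 -0.    -1.   ] y [-0.989  0.147  0.003] z [ 0.147  0.989 -0.001]
handle 269 [0.4   0.116 0.036] [0.477 0.142 0.052] ztop [0.0482 0.0499]
tray plane [0.0011 0.0046 0.001 ] 0.002
in bin 38 binframe lo/hi [ 0.059 -0.022] [ 0.072 -0.006] [0.024 0.028 0.033]
in bin 71 binframe lo/hi [0.059 0.006] [0.072 0.032] [0.017 0.028 0.033]
```

View pics/final.png

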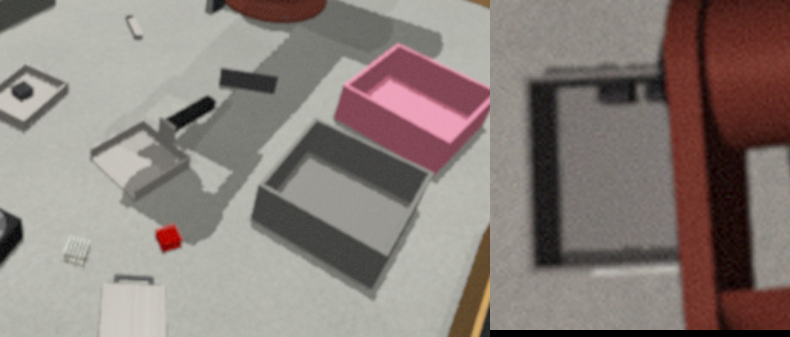

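move_arm:
  increments:
    - [[0,0,-0.08,0],[0,0,-0.14,0],[0,0,-0.14,0],[0,0,-0.14,0],[0,0,-0.14,0],[0,0,-0.14,0],[0,0,-0.1,0],[0,0,-0.06,0],[0,0,0,0],[0,0,0,0]]

```text
t: 24.68
tool_pos: [0.4197, -0.11, 0.248]
tool_rot: [-1.096, 1.277, 1.1]
contact_force: [0.3, 0.4, 0.0]
opening: 0.0599
```

Run:
```python
from h import *
goto([.5,.12,.25])
D=[];
for _ in range(8):
    b=ctrl.get_image('top');D.append(b["depth"])
b["depth"]=np.mean(D,0);P=cloud(b);Q=(P[...,:2]-[.4217,.3555])@R.from_euler('z',3.4,degrees=True).as_matrix()[:2,:2]
g=(Q[...,0]>.045)&(Q[...,0]<.085)&(abs(Q[...,1])<.05)
r,c=np.where(g);sl=np.s_[r.min():r.max()+1,c.min():c.max()+1]
print("rows: z(mm); row x' med:",(np.median(Q[sl][...,0],1)*1000).round(0))
np.set_printoptions(linewidth=250)
print((P[sl][...,2]*1000).round(0).astype(int))
p=b["pixels"][sl].mean(-1).astype(int);print(p)
cv2.imwrite("pics/bin.png",cv2.resize(b["pixels"][160:250,125:215,::-1],None,fx=6,fy=6,interpolation=cv2.INTER_CUBIC))
```

```text
t 24.68 pos [ 0.4197 -0.11    0.248 ] jaw yaw 81.41 F [0.3 0.4 0. ] tq [-0.03  0.05 -0.02] open 0.0599
units [-0.0071 -0.18    0.9576] x [-0.002  0.002 -1.   ] y [-0.989  0.149  0.003] z [0.149 0.989 0.001]
rows: z(mm); row x' med: [103. 100.  98.  95.  93.  90.  80.  77.  75.  75.  74.  72.  69.  67.
  64.  61.  59.  58.  56.  53.  51.  48.  46.]
[[ 0  0  0 ... -1  0  0]
 [-2 -1  0 ...  0  0  0]
 [ 0 -2  0 ... -1  0 -1]
 ...
 [ 0  0 65 ...  4  3  5]
 [-1 -2 64 ...  4  6  4]
 [ 0  0 66 ...  4  5  4]]
[[138 143 148 ... 138 141 141]
 [147 144 144 ... 139 144 138]
 [148 150 146 ... 128 135 128]
 ...
 [149 143 128 ... 123 127 127]
 [152 141 122 ... 124 126 126]
 [150 141 131 ... 124 127 130]]
```

View pics/bin.png

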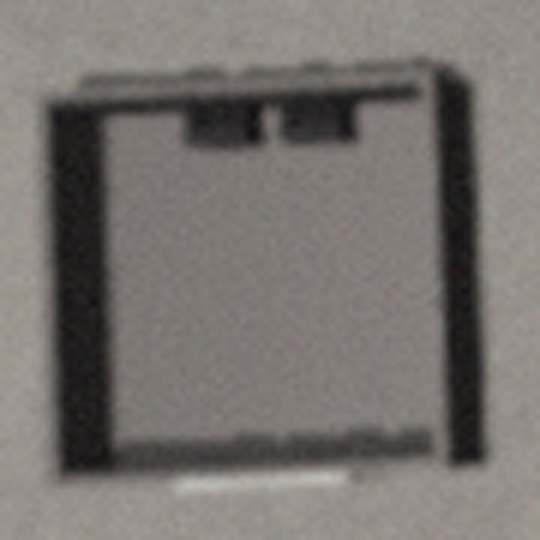

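Both sinks are in the plain bin, at crop (225,122) and (320,122), standing against the far wall. One check remains: which way they face, because the underside centre is what is judged.

Run:
```python
from h import *
import sys
np.set_printoptions(linewidth=250,threshold=sys.maxsize)
D=[]
for _ in range(16):
    b=ctrl.get_image('top');D.append(b["depth"])
b["depth"]=np.median(D,0);P=cloud(b);Q=(P[...,:2]-[.4217,.3555])@R.from_euler('z',3.4,degrees=True).as_matrix()[:2,:2]
sl=np.s_[173:187,152:188]
for i in range(14): print((np.median(Q[sl][i,:,0])*1000).round(),(P[sl][i,:,2]*1000).round().astype(int))
```

```text
78.0 [ 0 -1  0 -1 63 64 65 64 64 66 65 64 64 64 63 64 65 63 65 64 65 66 65 65 66 65 65 64 65 64 65 65 65 65 65 64]
76.0 [65 64 63 63 64 65 64 65 64 64 65 65 65 64 64 65 66 63 66 64 64 64 65 64 65 64 64 62 61 61 60 57 56 57 55 54]
75.0 [65 64 65 64 64 66 63 62 62 61 58 56 59 56 55 56 54 52 52 51 50 48 48 47 45 45 43 42 42 39 38 39 36 35 34 35]
75.0 [51 50 48 47 47 45 43 42 41 41 39 38 38 37 35 35 33 31 31 32 29 31 27 31 25 30 22 30 23 31 21 17 17 15 13 12]
74.0 [30 27 28 25 30 25 29 31 27 31 27 31 25 30 25 16 13 11 10 31 28 31 26 32 24 31 23 30 22 31 21 12  6  5  4  5]
71.0 [ 7  8  6  5 30 23 28 31 30 30 26 31 27 30 25 16  9  4  5 30 29 31 28 30 26 32 24 31 23 30 23 13  4  4  3  4]
69.0 [ 5  4  6  3 29 23 30 32 29 31 27 31 26 31 25 16 10  5  5 30 29 29 27 31 25 30 23 29 23 31 21 12  5  5  3  4]
66.0 [ 4  4  5  5 30 22 29 31 28 30 27 32 26 30 25 18  9  6  5  4 28 30 28 30 26 31 25 30 24 30 22 13  4  5  5  5]
64.0 [ 4  5  4  4 31 23 30 22 30 30 27 31 27 31 24 18 10  3  6 30 31 30 30 31 31 30 30 31 30 30 25 17  5  5  4  5]
61.0 [ 5  5  5  4 30 30 31 30 30 30 31 31 30 31 27 19 11  4  5 30 30 29 31 30 30 32 29 29 30 28 26 17  7  4  3  5]
59.0 [ 5  4  5  5 31 31 31 29 30 29 28 28 24 24 23 19 12  6  4  4  4 14 12 12 11  9  8  7  5  5  5  4  5  5  4  5]
58.0 [3 4 4 3 5 5 4 8 5 4 4 5 5 4 3 4 5 3 5 5 4 6 4 5 4 5 5 5 4 6 3 4 5 4 5 4]
55.0 [5 4 5 5 4 3 4 6 4 3 5 5 5 5 5 5 4 5 4 4 5 3 5 4 4 4 5 4 5 5 5 5 5 4 5 4]
53.0 [4 5 5 4 4 4 4 5 4 4 5 4 5 6 5 3 5 5 3 4 5 4 5 5 6 7 5 4 5 4 4 3 4 6 5 5]
```

The fin gaps lie at x' 66–74 mm and the solid base plate at x' 59–64 mm. So the fins face the wall and the underside centres sit at about 0.059 m, inside the 0.075 m limit. Handing in.

```bash
python3 -c "
from station import ctrl
print(ctrl.finish_job())"
```

```text
the job is handed in; nothing more can be done
None
```

I finished the job and handed it in at about 26 s of the 64 s limit. Both heat sinks are in the plain bin and the empty scoop stands flat on the bench, released. No verdict was reported.

**How it went:**
- **Lift and carry:** I gripped the scoop by its handle and lifted it level with both sinks in it to about 0.21 m, then carried it over the plain bin.
- **Tipping:** loosening the grip to 20 N did not let the scoop swing down by itself. Instead I pushed its open edge against the inside of the bin's far wall until it tipped to about 62°. The sinks wedged against the wall, then dropped in when I backed off.
- **Setting down:** I put the open edge on the bench and dragged it backwards while lowering until it was level. Then I released it and moved the arm clear.

**Last checks:**
- **Sinks:** both stand on their sides against the far wall of the plain bin, with their tops about 33 mm above the bench (rim 65 mm). The base plates face the bin centre, so the underside centres are at about x = 0.059 m against the 0.075 m limit.
- **Scoop:** the tray is within about 1° of level and the top of the handle is 0.05 m above the bench, so its centre is at about 0.04 m.

**Off plan:** the handle slid about 20 mm in the grip while I pushed against the wall. The contact force reached about 32 N, with the scoop's edge on the bench, while I was levelling it.

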